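# Take a dried vent casting off the drying track and hold it in the light beam

## Task

Push the carriage (the one with the red handle) along the rail, out from under the drying lamp, until it clicks into the next station, and leave it there. Then take the pierced plaster vent out of its slot by its two plain narrow side edges only, never touching the moulded faces, and hold it up in the beam of the light bench, upright, centred on the beam and square to it, about half-way between lamp and screen, without letting it knock against the light bench. Finish while still holding it there, so that its openings can be checked; leave the medallion, bottle, bowl and spatula where they are.

Things in the scene. Friction and masses are not known exactly. Their poses are not given: they have to be found in the camera images.
- track: Fixed drying track on the table: aluminium base 80 wide, 360 long (along its own y), 32 high, steel guide rail along its middle. Origin: centre of its underside, on the table. The carriage travels towards the track's own -y. Stations (red marks on the base) at y = +90 mm (drying, start) and y = -70 mm (next station).
- drying_lamp (a point): Middle of the underside of the drying lamp, fixed to the track 239 mm above the table over the drying station (wire guard 8 mm lower): a box 70 (x) x 130 (y) mm, top of its bracket 291 mm above the table, on a 22 mm square post at x = +130, y = +50 mm from here. It stops the vent from being taken from above there. Axes as the track's.
- carriage (a joint): Travel of the carriage along the rail in m: 0 at the drying station (start, under the lamp), 0.160 at the next station, end stop at 0.180. A spring ball clicks in at both stations: it takes about 5 N to push out of or into one, about 1 N in between, and within 7 mm of a station it draws the carriage home.
- handle (a point): Red upright handle post of the carriage, 16 mm diameter, from 68 to 128 mm above the table; this point is on its axis 100 mm above the table. It stands 150 mm from the rail's middle on the track's -x side, on a flat arm 20 mm wide whose top is 68 mm above the table. Axes as the track's.
- slot (a point): Middle of the floor of the carriage's wooden slot in which the vent stands, 68 mm above the table, on top of the 90 (x) x 100 (y) mm carriage plate. Slot 14 mm deep, outer frame 69 (x) x 31 (y) mm. Axes as the track's.
- vent_center (a point): Centre (half-way up) of the pierced white plaster vent, 95 to 155 g, standing upright in the slot: 58 mm wide (own x), 20 mm thick over the moulded faces (own y), 105 mm high (own z). The plain side edges to grip are the narrow faces at x = +-29 mm, 12 mm thick (y from -6 to 6), plain over the whole height. Both moulded faces are alike, so it may be held either way round.
- face_a: Moulded face of the vent on its +y side, not to be touched by the robot: relief 50 mm wide, from 18 to 101 mm above the vent's foot, standing 4 mm proud, set in 4 mm from the side edges. Origin at the centre of the vent's foot, axes as the vent's.
- face_b: The same on the vent's -y side; same origin and axes.
- light_bench: Fixed light bench: plywood base 350 (own x) x 130 x 18 mm with a black lamp (82 mm diameter, top 191 mm above the table, lens at x = -110 mm) at its -x end and a white screen (160 wide, from 70 to 230 mm above the table, face at x = +150 mm, with the round light spot on it) at its +x end. Origin: centre of its underside, on the table.
- beam (a point): Point on the beam's axis half-way between lens and screen, 150 mm above the table (free space). Its x axis runs along the level beam from lamp to screen, z is up. The beam is about 110 mm across here.
- medallion: Round white plaster medallion, 112 mm diameter, 20 high, lying on the table; origin at the centre of its underside. Leave alone.
- bottle: White squeeze bottle with red cap, 56 mm diameter, 150 high; origin at the centre of its underside. Leave alone.
- bowl: Green rubber mixing bowl, 110 mm diameter, 50 high; origin at the centre of its underside. Leave alone.
- spatula: Spatula with dark wooden handle, about 290 mm long, lying on the table along its own x. Leave alone.
Things that resemble listed ones, but are neither listed nor needed, are in the scene too. Leave any green look-alike of the part that bears vent_center alone.

How it is judged:
By the outcome, as a careful person would: the job done as asked, in the order asked, and still so for the second after the job is handed in, while the arm keeps its last pose, push and grip.
It also fails if it takes over 64 s, if anything falls off the work surface, if the arm or the gripper's body presses on something with over 40 N, if the wrist force passes 120 N, or if a joint passes its speed limit or range.

## Robot

A 6-joint arm with a two-finger parallel gripper is mounted at the origin on the work surface. World frame = base frame: x ahead of the robot, y to its left, z up, the work surface at z = 0. Lengths are in m, angles in rad, forces in N, time in s.
With the tool pointing down it reaches from about 0.35 to 0.925 m from the base axis. Payload 6.4 kg.
Tool frame: the origin (TCP) lies on the centre line of the jaws, within the pads' length; the fingertips stand 14 mm ahead of it and the grasp point (between the pads) lies 5 mm behind it; z points along the fingers, y is the direction in which the jaws open and shut (so a half turn about z gives the same grasp; the last joint's range is limited). The gripper opens to 94 mm and grips with 3 to 60 N. Pads are 16 mm wide; open, the fingers measure 119 mm over their backs; the gripper's body (75 mm by 177 mm) begins 78 mm behind the grasp point.
Start: joints at [-1.287, 0.245, 1.558, -0, 1.339, -0.174], TCP at [0.287, -0.583, 0.219] pointing down, gripper open.
Joint ranges: [-3.13, 3.13], [-1.02, 2.26], [0.13, 2.54], [-0.95, 4.09], [0.21, 2.88], [-2.74, 2.74]. Speed limits (rad/s): [2.57, 2.57, 3.14, 3.14, 3.14, 3.14].

## Interface

Orientations are given as a rotation vector (axis times angle).
In Python, from plant import monitor, vision, ticket gives the robot as it stands.
- The arm moves only by the tool jog_arm, never from a script. Its arguments are lists of equal length, an entry for each row: "jaw": the closure in counts, from 0 (fully open) to 255 (shut); "dp": the shift along the tool's x, y, z in mm, a list of three; "turn": the turn about the tool's z in rad. In form: {"jaw": [jaw, ...], "dp": [[dx, dy, dz], ...], "turn": [turn, ...]}. A call has 1 to 12 rows; each row is the pose to reach, as a shift and turn from the pose commanded when the call began, along the tool's axes at that moment; what a row does not reach only later rows make up. A row lasts 1/12 s, in which the tool goes at most 41.7 mm and 7.16 degrees, less where a joint would pass 70% of its speed; a pose out of reach is approached as far as the arm can. A call with a gripper value outside its range is refused whole. The fingers move at their own pace and stop on an object; "force" is the grip in N (left out, the last holds). Time passes only in rows, so rows that repeat a pose let the fingers close. It gives the time, the measured TCP pose, the force and the opening at its end, in the units of the state.
- monitor.get_obs(): the state, without advancing time (a new reading comes with each control period).
- vision.get_image(name): name is "scene" or "top" or "wrist"; returns the picture (384x512x3 uint8, red, green, blue); there is no depth.
- vision.camera_info(name): a dict with "camera_matrix" (3x3 intrinsics, pixels), "camera_from_world" (4x4, takes a point from world to camera coordinates). Camera axes: x right, y up, looking along -z (the intrinsics and any distortion apply to the point x, -y, -z); pixel columns grow to the right and rows downward; lengths in m; the calibration is good to about 2 mm. A picture is of the moment at which its call begins: read the wrist's pose just before it. camera_info takes no time and is no camera call; for the wrist camera it gives the pose at the moment of the call.
- ticket.close_job(): hands the job in, once; it reports no verdict.
Trained networks look in the newest picture that a camera, given by its name, has taken for a name from the list of things; names that differ only in an ending like _2 or _b are one class to them, and where a whole thing is asked for, a point or a joint stands for the part that bears it (a point fixed in the world has none). Each returns a list of dicts, best first, with "conf" (0 to 1); they miss things now and then, are a little off and sometimes report something else, mostly with a low value. They report only what shows in the picture. A call takes as long as a camera call. They do not tell look-alikes from the thing itself.
- vision.outline_of(target, camera): "mask" (384x512 bool, what is visible of it) and "point" ([column, row] in pixels, amid what is visible of it).
The state is a dict: "time_s": time; "joint_positions": joint angles; "joint_velocities": joint speeds; "effort": joint torques, N m; "eef_pos": TCP position; "tool_rot": TCP orientation; "contact_force": force on the tool from outside, world axes, zero at the start; "wrist_torque": the same for the moment, N m; "finger_gap": opening from 0.0 (shut) to 1.0 (fully open).
Only numpy, scipy, OpenCV 4.12 (cv2) and the standard library are available. Lean on these libraries where they do the work, as an engineer would, in place of code of your own. Each camera call takes 0.05 s, during which the arm holds its last target. There are 200 camera calls.

## Working session

There is one attempt and no reset: what is moved stays moved. The work goes in short steps, Python scripts to look and compute and a tool call to move; the robot and the scene stay as the last step left them, time stands still between calls to the robot, and variables do not carry over. Pictures are saved under pics/ and viewed, about 8 in all and at most 12, crops included, and the job is handed in when it is done.

Besides the shell and the picture viewer there is one more tool, called after "Call:" as name(argument=value, ...) on one line, values as JSON. jog_arm: Moves the arm, as the interface text tells. Its arguments: {"type":"object","properties":{"jaw":{"type":"array"},"dp":{"type":"array"},"turn":{"type":"array"},"force":{"type":"number"}},"required":["jaw","dp","turn"]}

```bash
mkdir -p pics; ls; python3 - <<'E'
from plant import monitor, vision
import cv2,numpy as np
o=monitor.get_obs();print({k:np.round(v,3) for k,v in o.items()})
ims=[]
for n in("scene","top"):
    im=vision.get_image(n);cv2.imwrite(f"pics/{n}0.png",im[...,::-1])
    i=vision.camera_info(n);print(n,np.round(i["camera_matrix"],1).tolist(),np.round(i["camera_from_world"],3).tolist(),[k for k in i])
    for t in("track","handle","vent_center","light_bench","medallion","bottle","bowl","spatula"):
        print(t,[(round(d["conf"],2),np.round(d["point"]).tolist(),int(d["mask"].sum())) for d in vision.outline_of(t,n)])
E
```

```text
pics
{'time_s': np.float64(0.0), 'joint_positions': array([-1.287,  0.246,  1.559, -0.   ,  1.339, -0.174]), 'joint_velocities': array([-0.001, -0.002,  0.002, -0.   ,  0.   , -0.   ]), 'effort': array([ 1.0000e-03, -4.1584e+01, -3.1460e+01,  6.9000e-02,  3.3000e-02,
       -0.0000e+00]), 'eef_pos': array([ 0.287, -0.582,  0.218]), 'tool_rot': array([-3.058, -0.712,  0.   ]), 'contact_force': array([ 0.407, -0.086, -0.399]), 'wrist_torque': array([-0.011,  0.013, -0.029]), 'finger_gap': np.float64(0.996)}
scene [[389.3, 0.0, 248.8], [0.0, 389.3, 196.4], [0.0, 0.0, 1.0]] [[-0.785, 0.619, 0.015, 0.35], [-0.359, -0.474, 0.804, 0.105], [0.505, 0.626, 0.594, -1.521], [0.0, 0.0, 0.0, 1.0]] ['camera_matrix', 'camera_from_world']
track [(0.8, [259.0, 274.0], 8309)]
handle [(0.66, [281.0, 286.0], 1123)]
vent_center [(0.88, [317.0, 329.0], 447), (0.74, [272.0, 268.0], 610), (0.71, [353.0, 286.0], 753), (0.64, [346.0, 261.0], 347), (0.63, [281.0, 285.0], 1256)]
light_bench [(0.6, [283.0, 286.0], 1191), (0.57, [174.0, 167.0], 4812)]
medallion [(0.64, [150.0, 238.0], 767)]
bottle [(0.88, [124.0, 196.0], 608)]
bowl [(0.87, [267.0, 192.0], 536)]
spatula [(0.6, [248.0, 172.0], 269)]
top [[355.8, 0.0, 260.1], [0.0, 355.8, 191.8], [0.0, 0.0, 1.0]] [[0.006, -1.0, 0.007, 0.063], [0.997, 0.006, 0.072, -0.539], [-0.072, 0.006, 0.997, -1.184], [0.0, 0.0, 0.0, 1.0]] ['camera_matrix', 'camera_from_world']
track [(0.61, [182.0, 156.0], 5087)]
handle [(0.7, [187.0, 178.0], 659), (0.31, [336.0, 268.0], 755)]
vent_center [(0.79, [139.0, 163.0], 195), (0.79, [167.0, 229.0], 218), (0.75, [142.0, 211.0], 165), (0.6, [180.0, 169.0], 40)]
light_bench [(0.76, [378.0, 195.0], 5457)]
medallion [(0.8, [301.0, 125.0], 808)]
bottle []
bowl [(0.67, [284.0, 245.0], 866)]
spatula [(0.93, [335.0, 268.0], 744)]
```

View pics/scene0.png

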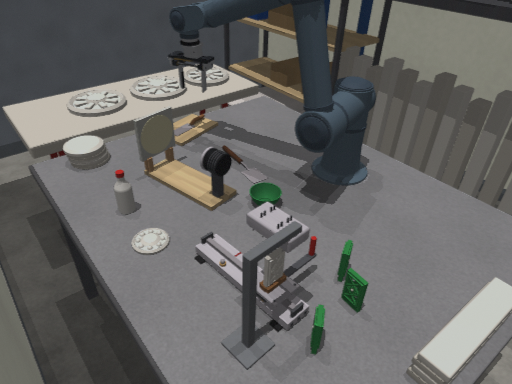

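View pics/top0.png

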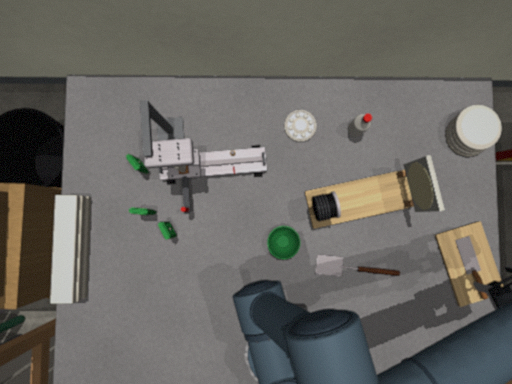

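The white vent is at scene (272,268), half hidden behind the lamp post. The look-alikes are three green vents at scene (317,329), (353,286) and (346,261), to be left alone. The white one in the carriage matches the description. The red handle is at scene (313,245) and top (185,210).

```bash
cat > h.py <<'E'
from plant import monitor, vision
import cv2,numpy as np
from scipy.spatial.transform import Rotation as R
from scipy.optimize import least_squares
def cam(n):
    i=vision.camera_info(n);return i["camera_matrix"],i["camera_from_world"]
def proj(P,c):
    K,T=c;q=np.atleast_2d(P)@T[:3,:3].T+T[:3,3];q=q*[1,-1,-1];q=q@K.T;return q[:,:2]/q[:,2:]
def atz(uv,z,c):
    K,T=c;d=np.linalg.solve(K,[uv[0],uv[1],1])*[1,-1,-1];d=T[:3,:3].T@d;o=-T[:3,:3].T@T[:3,3];return o+d*(z-o[2])/d[2]
def tri(obs): # [(uv,cam)]
    f=lambda p:np.concatenate([proj(p,c)[0]-uv for uv,c in obs])
    r=least_squares(f,[.6,0,.1]);return r.x,r.fun
E
python3 - <<'E'
from h import *
t=cv2.imread("pics/top0.png");s=cv2.imread("pics/scene0.png")
a=cv2.resize(t[135:220,125:280],None,fx=3.5,fy=3.5,interpolation=cv2.INTER_CUBIC)
b=cv2.resize(t[148:233,300:455],None,fx=3.5,fy=3.5,interpolation=cv2.INTER_CUBIC)
cv2.imwrite("pics/c1.png",np.vstack([a,b]))
cv2.imwrite("pics/c2.png",cv2.resize(s[200:350,190:370],None,fx=4,fy=4,interpolation=cv2.INTER_CUBIC))
for n,im in(("top",t),("scene",s)):
    b,g,r=[im[...,k].astype(int) for k in range(3)]
    m=((r>110)&(g<60)&(b<60)).astype(np.uint8)
    k,l,st,ce=cv2.connectedComponentsWithStats(m)
    for j in range(1,k):
        if st[j,4]>3: print(n,st[j],ce[j].round(1))
E
```

```text
top [363 114   8   8  44] [367.  117.6]
top [181 207   5   5  18] [183.3 208.9]
scene [116 170   7   4  25] [118.9 171.6]
scene [311 236   5   4  14] [313.4 237.9]
```

View pics/c1.png

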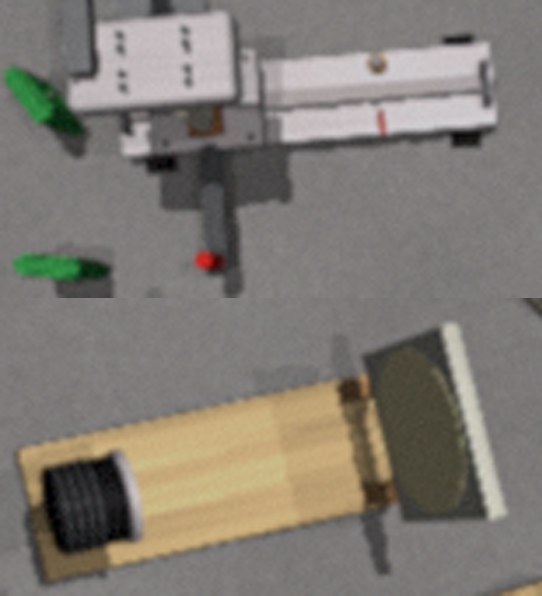

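View pics/c2.png

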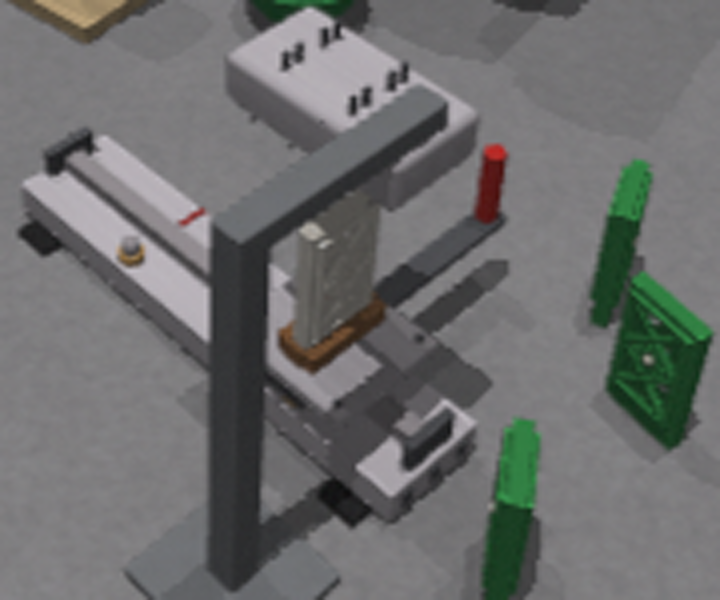

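```bash
python3 - <<'E'
from h import *
c=cam("top");s=cam("scene")
f=lambda u,v,o,z:atz((u/3.5+o[0]-.36,v/3.5+o[1]-.36),z,c)
A=(125,135);B=(300,148-85)
RT,RB,LB=[f(u,v,A,.032) for u,v in((489,42),(495,126),(122,157))]
print("track corners",RT.round(3),RB.round(3),LB.round(3),np.linalg.norm(RT-RB),np.linalg.norm(RB-LB))
d=LB-RB;print("yaw from long edge",np.arctan2(-d[0],d[1]))
mk=[f(u,v,A,.032) for u,v in((379,110),(383,134))];print("mark",mk)
h,r=tri([((183.3,208.9),c),((313.4,237.9),s)]);print("handle top",h.round(4),r.round(1)); print(atz((183.3,208.9),.125,c),atz((313.4,237.9),.124,s))
P=[f(u,v,B,.018) for u,v in((18,450),(46,582),(395,505))];print("bench",np.round(P,3),np.linalg.norm(P[1]-P[0]))
e=P[2]-P[1];print("yaw bench",np.arctan2(e[1],e[0]),np.arctan2(*(P[1]-P[0])[1::-1]), np.linalg.norm(e))
S=[f(u,v,B,.230) for u,v in((443,325),(488,518))];print("scr",np.round(S,3),np.linalg.norm(S[1]-S[0]));e=S[1]-S[0];print(np.arctan2(e[1],e[0]))
E
```

```text
track corners [0.691 0.053 0.032] [0.609 0.047 0.032] [0.577 0.403 0.032] 0.08180893061383217 0.35812397017393294
yaw from long edge 0.08989111273942321
mark [array([0.62386346, 0.15822293, 0.032     ]), array([0.60068803, 0.15413173, 0.032     ])]
handle top [0.4753 0.3038 0.1255] [-0.5  0.5 -0.6  0. ]
[0.4768951  0.30233656 0.125     ] [0.47252723 0.30372288 0.124     ]
bench [[ 0.542 -0.085  0.018]
 [ 0.415 -0.112  0.018]
 [ 0.49  -0.45   0.018]] 0.129754549007405
yaw bench -1.3500539411802763 -2.9361280853528005 0.34661007891655804
scr [[ 0.629 -0.4    0.23 ]
 [ 0.474 -0.431  0.23 ]] 0.15817540389820856
-2.9408891282969125
```

```bash
cat >> h.py <<'E'
tc=np.array([.6335,.228,0]);ty=.09
bc=np.array([.515,-.2697,0]);by=-1.36
def T(c,a,p): return np.asarray(p)@R.from_euler('z',a).as_matrix().T+c
trk=lambda p:T(tc,ty,p)
bch=lambda p:T(bc,by,p)
def jog(p,yaw): # yaw of tool y
    o=monitor.get_obs();r=R.from_rotvec(o["tool_rot"]);m=r.as_matrix()
    d=m.T@(np.asarray(p)-o["eef_pos"])*1e3;cy=np.arctan2(m[1,1],m[0,1])
    print("t",round(float(o["time_s"]),2),"at",o["eef_pos"].round(4),"down",m[:,2].round(3),"yaw",round(cy,4),"-> dp",d.round(1),"turn",round(-(yaw-cy+np.pi)%(2*np.pi)-np.pi if 0 else -(yaw-cy),4))
E
python3 - <<'E'
from h import *
c=cam("top")
for uv in((128,155),(147,172),(129,211),(155,212),(160,222),(175,238)):print("green",atz(uv,.1,c).round(3))
w=cam("wrist")[1];o=monitor.get_obs();p=-w[:3,:3].T@w[:3,3];m=R.from_rotvec(o["tool_rot"]).as_matrix();print("cam in tool",(m.T@(p-o["eef_pos"])).round(3))
s=trk([-.150,.125,.105]);print(s)
jog([*o["eef_pos"][:2],.30],ty)
jog([s[0],s[1],.30],ty)
E
```

```text
green [0.647 0.486 0.1  ]
green [0.593 0.425 0.1  ]
green [0.47  0.477 0.1  ]
green [0.467 0.396 0.1  ]
green [0.436 0.379 0.1  ]
green [0.387 0.331 0.1  ]
cam in tool [ 0.083  0.001 -0.165]
[0.47287227 0.33901231 0.105     ]
t 0.9 at [ 0.2873 -0.5831  0.2195] down [ 0. -0. -1.] yaw -1.113 -> dp [  0.    0.  -80.5] turn -1.203
t 0.9 at [ 0.2873 -0.5831  0.2195] down [ 0. -0. -1.] yaw -1.113 -> dp [ 574.  -745.1  -80.5] turn -1.203
```

Call:
jog_arm(jaw=[255, 255, 255, 255, 255, 255, 255, 255, 255, 255, 255, 255], dp=[[0, 0, -40], [0, 0, -80], [23, -30, -80], [46, -60, -80], [69, -89, -80], [92, -119, -80], [115, -149, -80], [138, -179, -80], [161, -209, -80], [184, -238, -80], [207, -268, -80], [230, -298, -80]], turn=[0, -0.1, -0.2, -0.3, -0.4, -0.5, -0.6, -0.7, -0.8, -0.9, -1.0, -1.1])

```text
time_s: 1.9
eef_pos: [0.3618, -0.2124, 0.2996]
tool_rot: [2.231, 2.211, 0.0]
contact_force: [-0.3, -0.0, 0.6]
finger_gap: 0.186
```

```bash
python3 - <<'E'
from h import *
s=trk([-.150,.125,.105]);jog([s[0],s[1],.30],ty)
E
```

```text
t 1.9 at [ 0.3618 -0.2124  0.2996] down [ 0.001 -0.    -1.   ] yaw -0.0088 -> dp [552.4 106.2  -0.6] turn -0.0988
```

Call:
jog_arm(jaw=[255, 255, 255, 255, 255, 255, 255, 255, 255, 255, 255, 255], dp=[[40, 8, 0], [80, 16, 0], [120, 23, 0], [160, 31, 0], [200, 39, 0], [240, 46, 0], [280, 54, 0], [320, 62, 0], [360, 69, 0], [400, 77, 0], [440, 85, 0], [480, 92, 0]], turn=[0, 0, 0, 0, -0.05, -0.1, -0.1, -0.1, -0.1, -0.1, -0.1, -0.1])

```text
time_s: 2.9
eef_pos: [0.4601, 0.267, 0.2996]
tool_rot: [2.122, 2.316, 0.001]
contact_force: [0.3, -0.4, 0.6]
finger_gap: 0.006
```

```bash
python3 - <<'E'
from h import *
s=trk([-.150,.125,.105]);jog(s,ty)
E
```

```text
t 2.9 at [0.4601 0.267  0.2996] down [ 0.001  0.    -1.   ] yaw 0.0876 -> dp [ 70.7  18.9 194.6] turn -0.0024
```

Call:
jog_arm(jaw=[255, 255, 255, 255, 255, 255, 255, 255, 255], dp=[[35, 10, 0], [71, 19, 0], [71, 19, 35], [71, 19, 70], [71, 19, 105], [71, 19, 140], [71, 19, 170], [71, 19, 195], [71, 19, 195]], turn=[0, 0, 0, 0, 0, 0, 0, 0, 0])

```text
time_s: 3.65
eef_pos: [0.4691, 0.3352, 0.0985]
tool_rot: [-2.12, -2.313, 0.016]
contact_force: [-0.6, -0.4, -1.2]
finger_gap: 0.008
```

```bash
python3 - <<'E'
from h import *
for y in(.125,-.054):jog(trk([-.150,y,.105]),ty)
im=vision.get_image("scene");cv2.imwrite("pics/s1.png",cv2.resize(im[150:350,190:400,::-1],None,fx=3,fy=3))
E
```

```text
t 3.65 at [0.4691 0.3352 0.0985] down [-0.01  -0.005 -1.   ] yaw 0.0869 -> dp [ 3.4  4.1 -6.5] turn -0.0031
t 3.65 at [0.4691 0.3352 0.0985] down [-0.01  -0.005 -1.   ] yaw 0.0869 -> dp [-175.6    4.6   -5.9] turn -0.0031
```

View pics/s1.png

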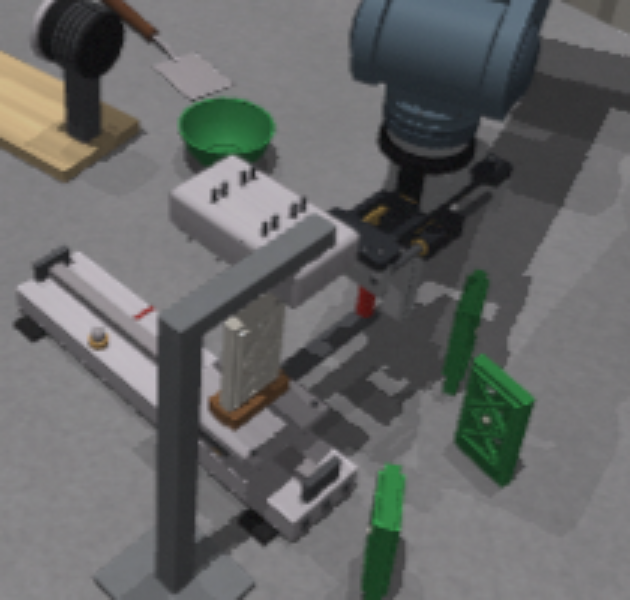

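The closed fingers now stand behind the red handle at about (365,300) in the crop. The gripper is clear of the lamp, and the green vents are clear of the fingers.

Call:
jog_arm(jaw=[255, 255, 255, 255, 255, 255, 255, 255, 255, 255, 255, 255], dp=[[-8, 3, 0], [-16, 3, 0], [-24, 3, 0], [-34, 3, 0], [-46, 3, 0], [-60, 3, 0], [-74, 3, 0], [-88, 3, 0], [-102, 3, 0], [-116, 3, 0], [-130, 3, 0], [-140, 3, 0]], turn=[0, 0, 0, 0, 0, 0, 0, 0, 0, 0, 0, 0])

```text
time_s: 4.7
eef_pos: [0.4881, 0.1958, 0.1047]
tool_rot: [2.124, 2.314, -0.0]
contact_force: [0.3, 0.2, 0.3]
finger_gap: 0.004
```

```bash
python3 - <<'E'
from h import *
jog(trk([-.150,-.054,.105]),ty)
E
```

```text
t 4.7 at [0.4881 0.1958 0.1047] down [ 0. -0. -1.] yaw 0.0858 -> dp [-35.   -2.2  -0.3] turn -0.0042
```

Call:
jog_arm(jaw=[255, 255, 255, 255, 255, 255, 255, 255, 255, 255], dp=[[-5, 0, 0], [-10, 0, 0], [-15, 0, 0], [-20, -1, 0], [-24, -1, 0], [-28, -1, 0], [-31, -2, 0], [-33, -2, 0], [-35, -2, 0], [-35, -2, 0]], turn=[0, 0, 0, 0, 0, 0, 0, 0, 0, 0])

```text
time_s: 5.53
eef_pos: [0.4887, 0.1626, 0.1042]
tool_rot: [-2.122, -2.315, 0.001]
contact_force: [-0.1, 0.4, -0.1]
finger_gap: 0.003
```

```bash
python3 - <<'E'
from h import *
jog(trk([-.150,-.054,.105]),ty)
im=vision.get_image("scene");cv2.imwrite("pics/s2.png",im[...,::-1])
im=vision.get_image("top");cv2.imwrite("pics/t2.png",im[...,::-1])
c=cam("top");b=cam("scene")
for n,im in(("top",cv2.imread("pics/t2.png")),("scene",cv2.imread("pics/s2.png"))):
  print(n,"handle exp",proj(trk([-.15,-.07,.128]),cam(n)).round(1),"slot exp",proj(trk([0,-.07,.173]),cam(n)).round(1))
cv2.imwrite("pics/c3.png",np.vstack([cv2.resize(cv2.imread("pics/s2.png")[190:320,190:380],None,fx=2.8,fy=2.8),cv2.resize(cv2.imread("pics/t2.png")[130:210,125:315],None,fx=2.8,fy=2.8)]))
E
```

```text
t 5.53 at [0.4887 0.1626 0.1042] down [-0.001  0.    -1.   ] yaw 0.0867 -> dp [-1.9  0.1 -0.8] turn -0.0033
top handle exp [[234.6 204.8]] slot exp [[229.7 153.9]]
scene handle exp [[268.7 209.2]] slot exp [[228.6 220. ]]
```

View pics/c3.png

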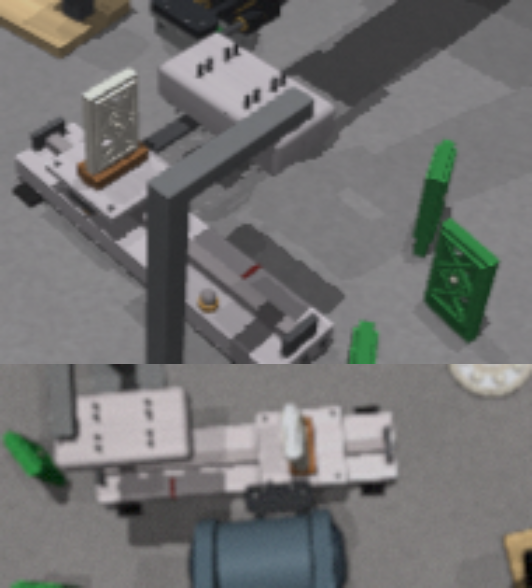

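Call:
jog_arm(jaw=[255, 255, 255, 200, 120, 60, 0, 0, 0, 0, 0, 0], dp=[[10, 0, 0], [20, 0, 0], [20, 0, -35], [20, 0, -70], [20, 0, -110], [20, 0, -150], [20, 0, -190], [20, 0, -215], [13, 38, -215], [6, 76, -215], [-1, 112, -215], [-1, 112, -215]], turn=[0, 0, 0, 0, 0, 0, 0, 0, 0, 0, 0, 0])

```text
time_s: 6.63
eef_pos: [0.6046, 0.1712, 0.3167]
tool_rot: [-2.124, -2.314, 0.003]
contact_force: [-0.0, 0.6, -0.5]
finger_gap: 0.605
```

```bash
python3 - <<'E'
from h import *
jog(trk([0,-.07,.32]),ty)
w=cam("wrist");
im=vision.get_image("wrist");cv2.imwrite("pics/w3.png",im[...,::-1])
for t in("vent_center","slot"):
  print(t,[(round(d["conf"],2),np.round(d["point"]).tolist(),int(d["mask"].sum())) for d in vision.outline_of(t,"wrist")])
P=trk([[x,-.07+y,.173] for x in(-.029,.029) for y in(-.006,.006)]);print(proj(P,w).round(1))
P=trk([[x,-.07+y,.082] for x in(-.0345,.0345) for y in(-.0155,.0155)]);print(proj(P,w).round(1))
for n in("top","scene"):
  im=vision.get_image(n);cv2.imwrite(f"pics/{n}3.png",im[...,::-1])
t=cv2.imread("pics/top3.png");s=cv2.imread("pics/scene3.png")
obs=[]
for n,im in(("top",t),("scene",s)):
    b,g,r=[im[...,k].astype(int) for k in range(3)]
    m=((r>110)&(g<60)&(b<60)).astype(np.uint8)
    k,l,st,ce=cv2.connectedComponentsWithStats(m)
    for j in range(1,k):
        if st[j,4]>3: print(n,st[j],ce[j].round(1),atz(ce[j],.125,cam(n)).round(4))
print("exp",trk([-.15,-.07,.125]))
E
```

```text
t 6.63 at [0.6046 0.1712 0.3167] down [-0.002 -0.001 -1.   ] yaw 0.0856 -> dp [-15.9  33.9  -3.4] turn -0.0044
vent_center [(0.67, [282.0, 190.0], 1383), (0.63, [130.0, 15.0], 1706)]
slot [(0.94, [256.0, 167.0], 3360)]
[[262.2 199.5]
 [262.2 190. ]
 [310.1 199.3]
 [310.7 189.8]]
[[257.9 186.5]
 [257.8 166.8]
 [302.6 186.3]
 [303.5 166.6]]
top [364 114   7   8  43] [367.  117.6] [ 0.7665 -0.2673  0.125 ]
scene [116 170   7   4  24] [119.  171.6] [ 0.7461 -0.2998  0.125 ]
exp [0.49039859 0.14480153 0.125     ]
```

View pics/w3.png

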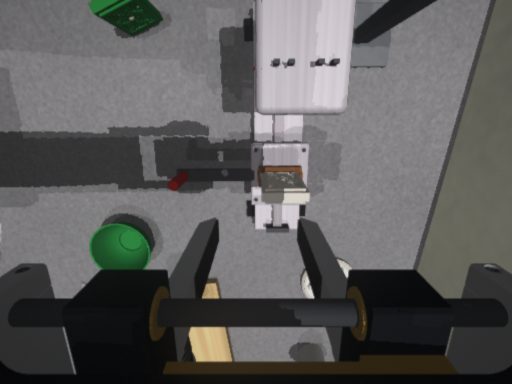

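The wrist picture shows the vent's top edge at about (262–310, 192–202), in the wooden slot at (282,182). It has cleared the lamp at (300,60), and the handle is at (178,180).

```bash
python3 - <<'E'
from h import *
im=cv2.imread("pics/w3.png")
c=cv2.resize(im[140:235,235:335],None,fx=6,fy=6,interpolation=cv2.INTER_CUBIC);cv2.imwrite("pics/c4.png",c)
E
```

```text
(no output)
```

View pics/c4.png

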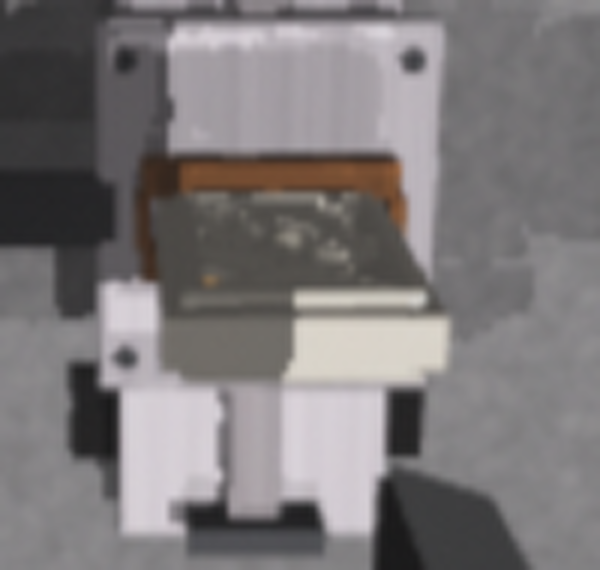

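Call:
jog_arm(jaw=[0, 0, 0, 0, 0, 0, 0], dp=[[-18, 34, 0], [-18, 34, 0], [-18, 34, 35], [-18, 34, 70], [-18, 34, 70], [-18, 34, 70], [-18, 34, 70]], turn=[0, 0, 0, 0, 0, 0, 0])

```text
time_s: 7.47
eef_pos: [0.6366, 0.157, 0.2522]
tool_rot: [2.121, 2.315, 0.004]
contact_force: [0.1, -1.6, 0.9]
finger_gap: 1.001
```

```bash
python3 - <<'E'
from h import *
jog(trk([0,-.07,.155]),ty)
w=cam("wrist");
im=vision.get_image("wrist");cv2.imwrite("pics/w4.png",im[...,::-1])
P=trk([[x,-.07+y,.173] for x in(-.029,.029) for y in(-.006,.006)]);print(proj(P,w).round(1))
P=trk([[x,-.07+y,.082] for x in(-.0345,.0345) for y in(-.0155,.0155)]);print(proj(P,w).round(1))
m=monitor.get_obs();M=R.from_rotvec(m["tool_rot"]).as_matrix()
print("tips on axis, z.173", proj(m["eef_pos"]+M@[0,0,m["eef_pos"][2]-.173],w))
u=P.mean(0);c=proj(P,w).mean(0).astype(int);print(c)
x0,y0=c[0]-75,c[1]-45;print(x0,y0)
cv2.imwrite("pics/c5.png",cv2.resize(im[y0:y0+120,x0:x0+150,::-1],None,fx=5,fy=5,interpolation=cv2.INTER_CUBIC))
E
```

```text
t 7.47 at [0.6366 0.157  0.2522] down [ 0.003  0.    -1.   ] yaw 0.0874 -> dp [ 1.   3.  97.2] turn -0.0026
[[230.9 204.3]
 [230.5 192.4]
 [291.1 204.1]
 [291.6 192.2]]
[[233.4 187.6]
 [232.7 164. ]
 [286.6 187.4]
 [287.3 163.9]]
tips on axis, z.173 [[258.54314466 199.37248645]]
[260 175]
185 130
```

View pics/c5.png

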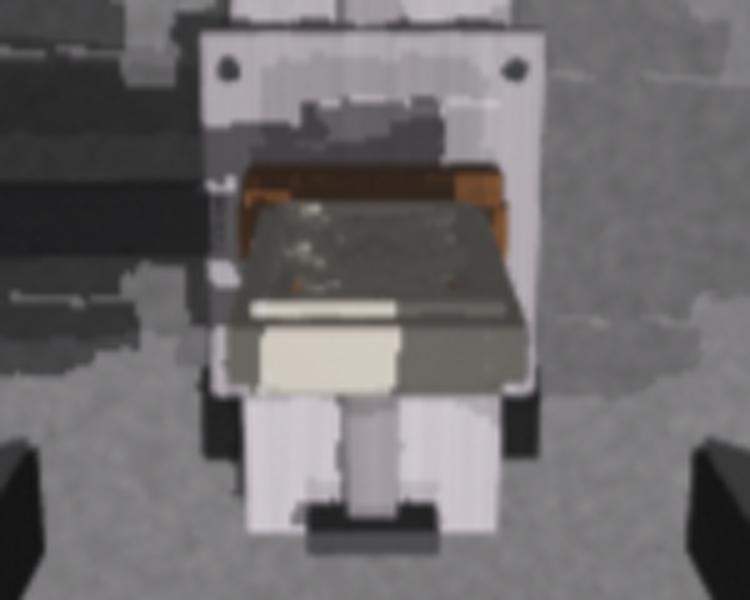

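Call:
jog_arm(jaw=[0, 0, 0, 0, 0, 0], dp=[[-1, 2, 0], [-1, 2, 30], [-1, 2, 50], [-1, 2, 60], [-1, 2, 60], [-1, 2, 60]], turn=[0, 0, 0, 0, 0, 0])

```text
time_s: 8.02
eef_pos: [0.6388, 0.1558, 0.1906]
tool_rot: [2.122, 2.315, 0.001]
contact_force: [-0.4, 0.2, 0.1]
finger_gap: 0.998
```

```bash
python3 - <<'E'
from h import *
im=vision.get_image("wrist");im=vision.get_image("wrist");
jog(trk([0,-.07,.155]),ty)
w=cam("wrist");im=vision.get_image("wrist")
m=monitor.get_obs();M=R.from_rotvec(m["tool_rot"]).as_matrix()
print("tool axis, z.173", proj(m["eef_pos"]+M@[0,0,m["eef_pos"][2]-.173],w),"rot",M.round(4).tolist())
P=trk([[x,-.07+y,.173] for x in(-.029,.029) for y in(-.006,.006)]);print(proj(P,w).round(1))
c=proj(P,w).mean(0).astype(int)
x0,y0=c[0]-75,c[1]-65;print(x0,y0)
cv2.imwrite("pics/c6.png",cv2.resize(im[y0:y0+120,x0:x0+150,::-1],None,fx=5,fy=5,interpolation=cv2.INTER_CUBIC))
E
```

```text
t 8.12 at [0.6395 0.1558 0.1918] down [ 0.004  0.    -1.   ] yaw 0.087 -> dp [ 2.4  0.4 36.8] turn -0.003
tool axis, z.173 [[257.73719437 225.18208384]] rot [[-0.0869, 0.9962, 0.0035], [0.9962, 0.0869, 0.0002], [-0.0001, 0.0035, -1.0]]
[[219.5 229.7]
 [218.8 214.7]
 [297.2 229.4]
 [297.9 214.5]]
183 157
```

View pics/c6.png

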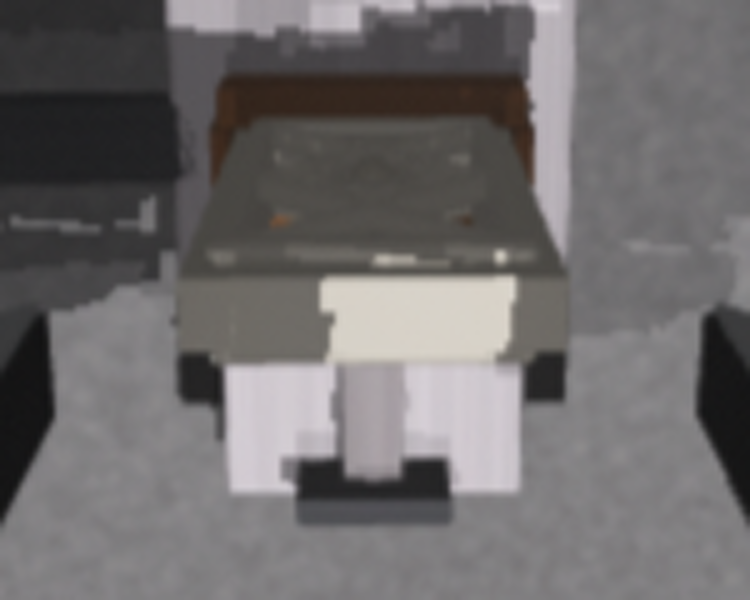

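```bash
python3 - <<'E'
from h import *
w=cam("wrist");m=monitor.get_obs();M=R.from_rotvec(m["tool_rot"]).as_matrix()
for x in(-.008,0,.008):print("tip",x,proj(m["eef_pos"]+M@[x,-.047,.014],w),proj(m["eef_pos"]+M@[x,.047,.014],w))
print("frame rear",proj(trk([[-.0345,-.0545,.082],[.0345,-.0545,.082]]),w),"seen",183+215/5,157+75/5,183+530/5)
print("foot rear of vent plate y+.006 at frame top", proj(trk([0,-.064,.082]),w))
im=vision.get_image("wrist")
for d in vision.outline_of("vent_center","wrist"):
  r,c=np.nonzero(d["mask"]);print(d["conf"],c.min(),c.max(),r.min(),r.max())
# dark profile of left finger column
print(im[205:245,186].mean(1).astype(int))
E
```

```text
tip -0.008 [[193.75774131 237.86883332]] [[321.83781836 237.95041663]]
tip 0 [[193.01351278 227.86098978]] [[322.58768689 227.93797675]]
tip 0.008 [[192.2517209  217.61696713]] [[323.3552618  217.68911674]]
frame rear [[225.00511896 173.85513367]
 [290.88221351 173.63421122]] seen 226.0 172.0 289.0
foot rear of vent plate y+.006 at frame top [[257.9725092  182.50920925]]
0.78 218 296 180 230
0.67 130 196 327 373
[55 55 54 53 54 63 70 71 71 69 67 69 70 63 58 57 57 57 56 54 47 35 27 22
 20 19 20 20 20 21 19 20 20 20 20 20 20 21 21 21]
```

Call:
jog_arm(jaw=[0, 0, 0, 0, 0, 0], dp=[[4.5, 0, 0], [4.5, 0, 10], [4.5, 0, 22], [4.5, 0, 32], [4.5, 0, 37], [4.5, 0, 37]], turn=[0, 0, 0, 0, 0, 0])

```text
time_s: 8.77
eef_pos: [0.6364, 0.16, 0.1495]
tool_rot: [-2.121, -2.314, 0.005]
contact_force: [0.1, -0.2, 0.7]
finger_gap: 1.005
```

```bash
python3 - <<'E'
from h import *
for i in range(3): im=vision.get_image("wrist")
jog(trk([0,-.07,.155]),ty)
w=cam("wrist");im=vision.get_image("wrist");m=monitor.get_obs();M=R.from_rotvec(m["tool_rot"]).as_matrix()
print("axis@.173",proj(m["eef_pos"]+M@[0,0,m["eef_pos"][2]-.173],w),"F",m["contact_force"])
print(proj(trk([[0,-.064,.173],[0,-.076,.173]]),w))
for d in vision.outline_of("vent_center","wrist"):
  r,c=np.nonzero(d["mask"]);print(d["conf"],c.min(),c.max(),r.min(),r.max())
x0,y0=180,170
cv2.imwrite("pics/c7.png",cv2.resize(im[y0:y0+120,x0:x0+155,::-1],None,fx=5,fy=5,interpolation=cv2.INTER_CUBIC))
E
```

```text
t 8.92 at [0.6381 0.1602 0.1526] down [ 0.  0. -1.] yaw 0.0869 -> dp [-2.   1.6 -2.4] turn -0.0031
axis@.173 [[258.06010795 251.92628971]] F [-0.56840367  0.13026015 -0.31224403]
[[260.31832132 245.99067708]
 [260.32192845 263.64277545]]
0.87 211 306 197 267
```

View pics/c7.png

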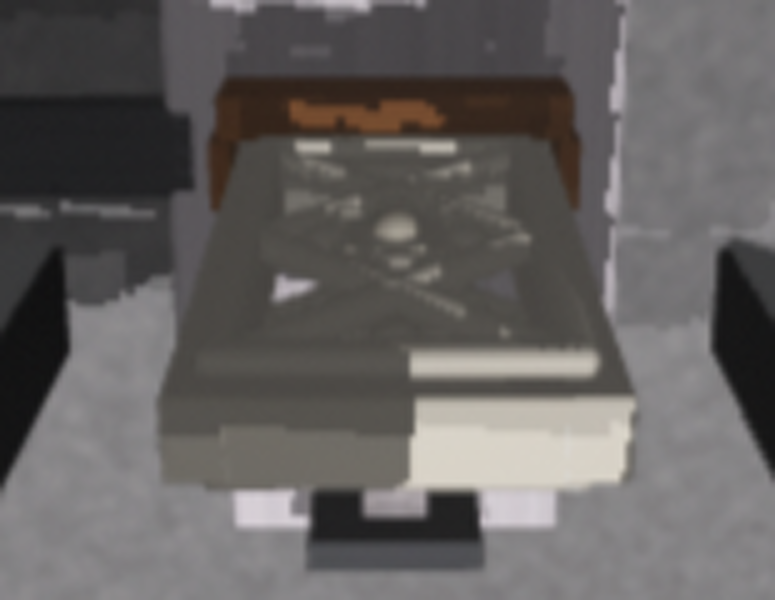

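```bash
python3 - <<'E'
from h import *
for i in range(4):
  m=monitor.get_obs();w=cam("wrist");im=vision.get_image("wrist");M=R.from_rotvec(m["tool_rot"]).as_matrix()
  p=im[236:276,285:295].mean((1,2));
  print(m["time_s"],m["eef_pos"].round(4),"axis",proj(m["eef_pos"]+M@[0,0,m["eef_pos"][2]-.173],w).round(1),"ventmodel",proj(trk([[0,-.064,.173],[0,-.076,.173]]),w)[:,1].round(1),"frame",proj(trk([0,-.0545,.082]),w).round(1))
  wf=w[1];pc=-wf[:3,:3].T@wf[:3,3];print("cam in tool",(M.T@(pc-m["eef_pos"])).round(4),"camdir",(M.T@-wf[2,:3]).round(4))
print(p.astype(int))
p=im[180:200,255:262].mean((1,2));print(p.astype(int))
E
```

```text
9.0167 [0.6383 0.1602 0.1532] axis [[257.7 251.4]] ventmodel [245.5 263.1] frame [[259.1 188.1]]
cam in tool [ 8.210e-02  1.000e-04 -1.654e-01] camdir [-0.2849 -0.0012  0.9586]
9.0667 [0.6383 0.1602 0.1532] axis [[257.7 251.4]] ventmodel [245.5 263.1] frame [[259.1 188.1]]
cam in tool [ 8.210e-02  1.000e-04 -1.654e-01] camdir [-0.2849 -0.0011  0.9586]
9.1167 [0.6383 0.1602 0.1531] axis [[257.7 251.4]] ventmodel [245.6 263.2] frame [[259.2 188.1]]
cam in tool [ 8.210e-02  1.000e-04 -1.654e-01] camdir [-0.2848 -0.0012  0.9586]
9.1667 [0.6382 0.1602 0.153 ] axis [[257.7 251.5]] ventmodel [245.6 263.2] frame [[259.3 188.2]]
cam in tool [ 8.210e-02  1.000e-04 -1.654e-01] camdir [-0.2849 -0.0012  0.9586]
[ 75  79  94 134 167 189 191 174 127  86  76  80 120 168 185 187 188 187
 187 189 201 208 208 208 208 208 208 208 208 205 190 177 173 173 174 175
 175 174 169 148]
[ 72  71  71  71  69  52  39  37  38  43  63  76  79  78  67  57  58  93
 143 123]
```

Call:
jog_arm(jaw=[0, 0, 255, 255, 255, 255, 255, 255, 255, 255, 255], dp=[[-1.5, 1, 0], [-1.5, 1, 0], [-1.5, 1, 0], [-1.5, 1, 0], [-1.5, 1, 0], [-1.5, 1, 0], [-1.5, 1, 0], [-1.5, 1, 0], [-1.5, 1, 0], [-1.5, 1, 0], [-1.5, 1, 0]], turn=[0, 0, 0, 0, 0, 0, 0, 0, 0, 0, 0], force=15)

```text
time_s: 10.13
eef_pos: [0.639, 0.1588, 0.1525]
tool_rot: [2.123, 2.316, 0.0]
contact_force: [-1.4, 0.3, 0.7]
finger_gap: 0.616
```

Call:
jog_arm(jaw=[255, 255, 255, 255, 255, 255, 255, 255, 255, 255, 255, 255], dp=[[0, 0, -4], [0, 0, -10], [0, 0, -18], [0, 0, -28], [0, 0, -42], [0, 0, -60], [0, 0, -85], [0, 0, -115], [0, 0, -150], [0, 0, -180], [0, 0, -195], [0, 0, -195]], turn=[0, 0, 0, 0, 0, 0, 0, 0, 0, 0, 0, 0])

```text
time_s: 11.13
eef_pos: [0.6408, 0.159, 0.355]
tool_rot: [2.118, 2.31, 0.013]
contact_force: [-0.2, 0.2, -1.0]
finger_gap: 0.615
```

```bash
python3 - <<'E'
from h import *
for n in("scene","top","wrist"): cv2.imwrite(f"pics/{n}8.png",vision.get_image(n)[...,::-1])
print(monitor.get_obs()["finger_gap"],monitor.get_obs()["contact_force"])
b=bch([.02,0,.35]);print(b);jog(b,by+np.pi/2)
# bench model check in top and scene: corners of base (z .018), screen top corners, lamp
s=cv2.imread("pics/scene0.png");t=cv2.imread("pics/top8.png")
for n,im in(("scene",s),("top",t)):
  c=cam(n)
  for pts,cl in(([(-.175,-.065,.018),(.175,-.065,.018),(.175,.065,.018),(-.175,.065,.018)],(0,0,255)),([(.15,-.08,.07),(.15,-.08,.23),(.15,.08,.23),(.15,.08,.07)],(255,0,0)),([(-.11,.041*np.cos(a),.15+.041*np.sin(a)) for a in np.arange(0,6.28,.5)],(0,255,0))):
    q=proj(bch(pts),c);cv2.polylines(im,[np.int32(np.round(q*16))],True,cl,1,cv2.LINE_AA,4)
  q=proj(trk([(-.04,-.18,.032),(.04,-.18,.032),(.04,.18,.032),(-.04,.18,.032)]),c);cv2.polylines(im,[np.int32(np.round(q*16))],True,(255,0,255),1,cv2.LINE_AA,4)
a=cv2.resize(s[95:215,120:250],None,fx=3,fy=3,interpolation=cv2.INTER_CUBIC);d=cv2.resize(cv2.imread("pics/scene8.png")[150:300,170:330],None,fx=2.4,fy=2.4)
d=d[:360,:384]; e=cv2.resize(t[130:240,150:455],None,fx=2.2,fy=2.2,interpolation=cv2.INTER_CUBIC)
W=max(a.shape[1]+d.shape[1],e.shape[1]);o=np.zeros((602,W,3),np.uint8);o[:a.shape[0],:a.shape[1]]=a;o[:d.shape[0],a.shape[1]:a.shape[1]+d.shape[1]]=d;o[360:360+e.shape[0],:e.shape[1]]=e;cv2.imwrite("pics/c8.png",o[:600])
E
```

```text
0.6153687451807286 [-1.72021065 -0.23515058 -1.51150222]
[ 0.51918477 -0.28925729  0.35      ]
t 11.28 at [0.6385 0.1587 0.3464] down [-0.002 -0.    -1.   ] yaw 0.087 -> dp [-435.9 -157.8   -3.3] turn -0.1238
```

View pics/c8.png

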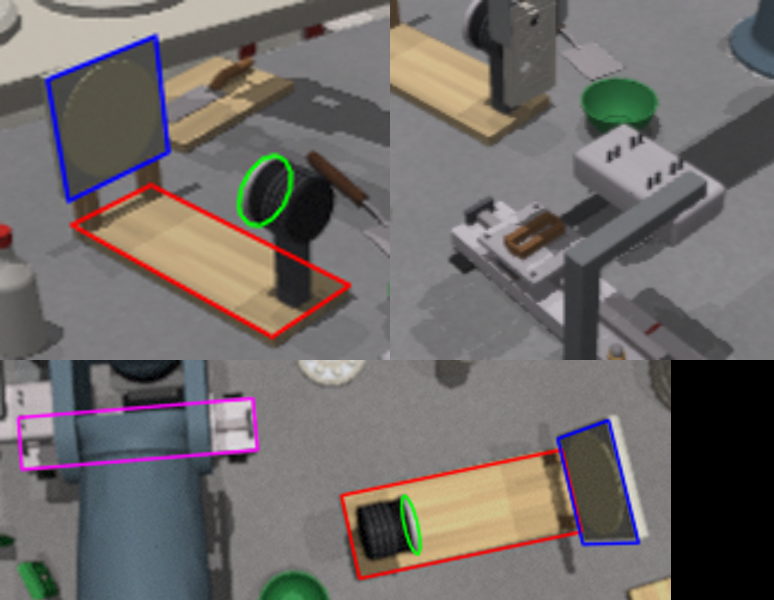

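The vent is out and gripped, and the empty slot shows the carriage at the next station, about (535,235) in the right panel. The bench model outlines fit both views closely, so I carry the vent over high.

Call:
jog_arm(jaw=[255, 255, 255, 255, 255, 255, 255, 255, 255, 255, 255, 255], dp=[[-10, -4, 0], [-30, -11, 0], [-55, -20, 0], [-83, -30, 0], [-111, -40, 0], [-139, -50, 0], [-167, -60, 0], [-195, -71, 0], [-223, -81, 0], [-248, -90, 0], [-268, -97, 0], [-280, -101, 0]], turn=[0, 0, 0, 0, 0, 0, -0.02, -0.04, -0.06, -0.08, -0.1, -0.12])

```text
time_s: 12.28
eef_pos: [0.5609, -0.1313, 0.3453]
tool_rot: [-1.98, -2.435, 0.003]
contact_force: [0.7, 0.4, -2.0]
finger_gap: 0.614
```

```bash
python3 - <<'E'
from h import *
jog(bch([.02,0,.35]),by+np.pi/2)
E
```

```text
t 12.28 at [ 0.5609 -0.1313  0.3453] down [-0.004  0.001 -1.   ] yaw 0.2055 -> dp [-146.1  -73.1   -4.6] turn -0.0053
```

Call:
jog_arm(jaw=[255, 255, 255, 255, 255, 255, 255, 255, 255, 255], dp=[[-10, -5, 0], [-30, -15, 0], [-55, -28, 0], [-80, -40, 0], [-105, -53, 0], [-125, -63, 0], [-138, -70, 0], [-146, -73, 0], [-146, -73, 0], [-146, -73, 0]], turn=[-0.005, -0.005, -0.005, -0.005, -0.005, -0.005, -0.005, -0.005, -0.005, -0.005])

```text
time_s: 13.12
eef_pos: [0.5213, -0.2863, 0.347]
tool_rot: [-1.973, -2.443, -0.001]
contact_force: [0.7, -0.3, -1.0]
finger_gap: 0.615
```

```bash
python3 - <<'E'
from h import *
for i in range(3): vision.get_image("wrist")
jog(bch([.02,0,.182]),by+np.pi/2)
# vent in scene/top views at this height: model outline bounding vs network
z=monitor.get_obs()["eef_pos"];a=by+np.pi/2
box=np.array([[x,y,h] for x in(-.029,.029) for y in(-.01,.01) for h in(-.0525,.0525)])
for n in("scene","top"):
  vision.get_image(n)
  q=proj(T(np.array([z[0],z[1],z[2]-.032]),a,box),cam(n));print(n,"model",q.min(0).round(1),q.max(0).round(1))
  for d in vision.outline_of("vent_center",n):
    r,c=np.nonzero(d["mask"]);print(round(d["conf"],2),c.min(),r.min(),c.max(),r.max())
E
```

```text
t 13.27 at [ 0.5217 -0.2857  0.3475] down [ 0.  0. -1.] yaw 0.2135 -> dp [ -3.   -3.2 165.5] turn 0.0027
scene model [165.7  81.5] [186.7 119.6]
0.82 169 82 185 118
0.73 310 304 324 353
0.6 337 241 351 280
0.58 341 269 367 310
top model [384.9 176.6] [414.1 203.6]
0.77 388 177 409 202
0.6 126 154 148 173
0.58 129 207 156 214
0.57 159 221 175 238
0.36 217 145 248 208
```

Call:
jog_arm(jaw=[255, 255, 255, 255, 255, 255, 255, 255, 255, 255, 255, 255], dp=[[-3, -3, 5], [-3, -3, 20], [-3, -3, 40], [-3, -3, 60], [-3, -3, 80], [-3, -3, 100], [-3, -3, 120], [-3, -3, 138], [-3, -3, 152], [-3, -3, 161], [-3, -3, 165], [-3, -3, 165]], turn=[0, 0, 0, 0, 0, 0, 0, 0, 0, 0, 0, 0])

```text
time_s: 14.47
eef_pos: [0.5186, -0.2902, 0.1815]
tool_rot: [-1.973, -2.443, -0.0]
contact_force: [0.8, 0.5, -1.9]
finger_gap: 0.614
```

```bash
python3 - <<'E'
from h import *
for i in range(3): vision.get_image("wrist")
jog(bch([.02,0,.182]),by+np.pi/2)
o=monitor.get_obs();z=o["eef_pos"];a=by+np.pi/2;print(o["contact_force"],o["finger_gap"])
box=np.array([[x,y,h] for x in(-.029,.029) for y in(-.01,.01) for h in(-.0525,.0525)])
for n in("scene","top","wrist"):
  im=vision.get_image(n);cv2.imwrite(f"pics/{n}9.png",im[...,::-1])
  q=proj(T(bch([.02,0,.150]),a,box),cam(n));print(n,"model",q.min(0).round(1),q.max(0).round(1))
  for d in vision.outline_of("vent_center",n)[:5]:
    r,c=np.nonzero(d["mask"]);print(round(d["conf"],2),c.min(),r.min(),c.max(),r.max())
c=cam("scene")
print("slot/carriage", [ (round(d["conf"],2),np.round(d["point"])) for d in vision.outline_of("slot","scene")], proj(trk([0,-.07,.082]),c))
# red handle now
for n in("scene","top"):
  im=cv2.imread(f"pics/{n}9.png").astype(int);m=((im[...,2]>100)&(im[...,1]<60)&(im[...,0]<60)).astype(np.uint8)
  k,l,st,ce=cv2.connectedComponentsWithStats(m);print(n,[(ce[j].round(1),st[j,4],atz(ce[j],.125,cam(n)).round(3)) for j in range(1,k) if st[j,4]>3])
print("exp handle",trk([-.15,-.07,.125]))
E
```

```text
t 14.62 at [ 0.5195 -0.2909  0.1837] down [ 0.002 -0.001 -1.   ] yaw 0.212 -> dp [ 1.7 -0.   1.7] turn 0.0012
[-0.23233013 -0.44093648 -1.81668374] 0.6180510466305341
scene model [171.4 128.1] [190.5 162.8]
0.96 341 268 368 312
0.85 337 240 352 280
0.82 174 129 189 161
0.82 310 304 324 353
top model [367.5 184.1] [390.1 206.4]
0.77 158 221 176 238
0.76 371 185 384 202
0.59 127 154 148 173
0.52 129 207 156 214
0.48 348 113 372 136
wrist model [209.6 186. ] [307.2 263.8]
0.71 461 0 511 88
0.69 210 193 305 262
slot/carriage [(0.84, array([229., 248.]))] [[229.17214959 245.86838515]]
scene [(array([118.9, 171.6]), np.int32(25), array([ 0.746, -0.3  ,  0.125]))]
top [(array([366.9, 117.8]), np.int32(44), array([ 0.766, -0.267,  0.125])), (array([235.2, 204.8]), np.int32(20), array([0.491, 0.143, 0.125]))]
exp handle [0.49039859 0.14480153 0.125     ]
```

```bash
python3 -c "
from plant import ticket
print(ticket.close_job())"
```

```text
the job is handed in; nothing more can be done
None
```

I pushed the carriage to the next station, and the vent is now held in the beam. The job was handed in at about 15 s of the 64 s allowed, with no verdict reported.

- **Carriage:** I pushed it by the red handle. The top camera put the handle's travel at 160 mm, which matches the station, and it was still there after the lift.
- **Grip:** I took the vent by its two plain side edges at 15 N. The jaw opening of 0.615 to 0.618 fits its 58 mm width.
- **Position:** I carried it over the light bench and lowered it into the beam. The tool ended within about 2 mm and 0.002 rad of the planned pose, pointing straight down. The vent's outlines in all three cameras fit the model within about 6 pixels.
- **Contact:** The force reading at the end was about 2 N, roughly the vent's own weight. It showed no sign of a knock against the bench.

**Disagreement:** the close wrist pictures before the grasp differed by about 4 mm on where the vent stood along the rail. I split the difference, so the pads may sit about 2 mm off the middle of the edges. That would shift the vent only along the beam.

I had used up my picture views before the final pose, so the last checks there were numeric only.

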